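Step the vial wheel back one notch

TASK

The vial wheel was clicked on one place too many and a vial went past the needle guide without being dosed. Using only a fingertip, push the pawl's thumb bar over so that the pawl lifts and stays up, push the wheel backward (clockwise seen from above) one notch by a peg, then tip the pawl down again and bring the wheel back up against it, so that the passed-over vial stands under the guide with the pawl fully down in its notch. Grip nothing, leave every vial seated in its cup and do not disturb the syringe, the parts case or the beaker.

Things in the scene. Friction and masses are not known exactly. Their poses are not given: they have to be found in the camera images.
- stand: Grey round foot, 164 mm across, fixed to the bench; carries wheel, pawl bracket and guide post. Origin on the wheel's upright axis at bench level, z up. In its axes the pawl's hinge is at (-58, -93, 53) mm and its nose points along +x, in the plane y = -93 mm. The guide's post (124 mm high) stands 122 mm from the axis, 40 deg counter-clockwise of +x.
- wheel (a joint): Turn of the wheel, rad: 0 at the start, positive counter-clockwise seen from above (forward), negative clockwise (backward, blocked by the pawl when down). One notch is 30 deg, 0.524 rad. It stays where it is left; about 2.5 N at a peg turns it. With the pawl down it stops dead backward, a tooth's steep face against the nose: at 0.00 in the first notch, at -0.525 one notch back.
- pawl (a joint): Lift of the pawl about its level hinge, rad: 0.01 with the nose at the bottom of a notch, up to 0.15 riding on a tooth, 0.90 thrown back on its stop. No spring: a weighted thumb bar stands above the hinge, so that it falls nose-down when let go below about 0.42 and back onto its stop above that, and stays there. Less than 3 N at the thumb bar tips it.
- thumb_bar (a point): Centre of the pawl's thumb bar: level, 16 mm thick, 24 mm long (along the stand's y), 99 mm above the bench with the pawl down, 91 mm when thrown back. Push it toward the stand's -x by 30 mm to lift the pawl, 30 mm toward +x to drop it again. Fingertips 77 to 82 mm above the bench clear the pawl's arm and the bracket (69 mm high) below it.
- nose (a point): Tip of the pawl's nose, at the end of its 58 mm steel arm (10 mm wide). With the wheel turned back to between -0.20 and -0.48 the dropped pawl lands in the right notch, on a tooth's ramp, and the wheel can still be pushed backward to its stop; beyond about -0.50 it may land on the tooth's crest and go into the wrong notch.
- hub (a point): Centre of the wheel, on its axis at the height of its deck, 34 mm above the bench. Aluminium disc 200 mm across; on its rim a steel crown of 12 saw teeth, 9 mm high; 12 black cups, 19 mm across and 14 mm high, on a circle of radius 74 mm; in the middle a nut 24 mm across.
- peg_0 (a point): Top centre of an upright steel peg on the wheel, 10 mm thick, rising 40 mm from the deck to 74 mm above the bench, 42 mm from the wheel's axis; at the start the peg on the robot's side, 165 deg counter-clockwise of the stand's x. The deck is free from 12 to 64 mm from the axis; the vial tops stand 67 mm above the bench.
- peg_1 (a point): Top centre of a second such peg, 120 deg clockwise of peg_0.
- peg_2 (a point): Top centre of a third such peg, 120 deg counter-clockwise of peg_0.
- guide (a point): Lower tip of the needle guide, a fixed steel nozzle held over the ring of cups, 80 mm above the bench and 74 mm from the wheel's axis. Vials pass 13 mm below it.
- vial_0_mid (a point): Centre of a capped 12 x 33 mm vial standing loose in a cup of the wheel, 50 mm above the bench: third place short of the guide, still to be dosed.
- vial_1_mid (a point): Centre of a capped 12 x 33 mm vial standing loose in a cup of the wheel, 50 mm above the bench: second place short of the guide, still to be dosed.
- vial_2_mid (a point): Centre of a capped 12 x 33 mm vial standing loose in a cup of the wheel, 50 mm above the bench: next place short of the guide, still to be dosed.
- vial_3_mid (a point): Centre of a capped 12 x 33 mm vial standing loose in a cup of the wheel, 50 mm above the bench: at the start it stands under the guide, one place too early.
- vial_4_mid (a point): Centre of a capped 12 x 33 mm vial standing loose in a cup of the wheel, 50 mm above the bench: THE PASSED-OVER VIAL: at the start one place past the guide (30 deg counter-clockwise of it, seen from above); it must end under the guide.
- vial_5_mid (a point): Centre of a capped 12 x 33 mm vial standing loose in a cup of the wheel, 50 mm above the bench: two places past the guide, already dosed.
- vial_6_mid (a point): Centre of a capped 12 x 33 mm vial standing loose in a cup of the wheel, 50 mm above the bench: three places past the guide, already dosed.
- dosing_syringe_mid (a point): Centre of a glass syringe, 165 mm long, lying on the bench (height 6 mm). Leave it alone.
- case_mid (a point): Centre of a small clear parts case, 46 x 72 x 19 mm, on the bench. Leave it alone.
- glass_beaker_mid (a point): Centre of an empty beaker, 54 mm wide and 69 mm high, on the bench. Leave it alone.

How it is judged:
On the way, in this order (a step that is already met when the one before it is completed fails the run):
1. the pawl is lifted and thrown back, the wheel not yet turned back (value of joint pawl above 0.7 rad and value of joint wheel above -0.12 rad), for 0.2 s.
2. the wheel is pushed backward while the pawl is up (value of joint pawl above 0.7 rad and value of joint wheel below -0.17 rad), for 0.1 s.
At the end, for the whole second after the job is handed in: The wheel rests one notch back (joint wheel -0.525 within 0.06 rad), the pawl is down at the bottom of that notch (joint pawl below 0.05), the passed-over vial stands within 7 mm under the guide, and all seven vials sit in their cups (value of joint wheel between -0.585 and -0.465 rad and velocity of joint wheel between -0.03 and 0.03 rad/s and value of joint pawl below 0.05 rad and horizontal distance between vial_4_mid and guide below 0.007 m and height (world z) of vial_0_mid between 0.045 and 0.056 m and height (world z) of vial_1_mid between 0.045 and 0.056 m and height (world z) of vial_2_mid between 0.045 and 0.056 m and height (world z) of vial_3_mid between 0.045 and 0.056 m and height (world z) of vial_4_mid between 0.045 and 0.056 m and height (world z) of vial_5_mid between 0.045 and 0.056 m and height (world z) of vial_6_mid between 0.045 and 0.056 m); the robot touches nothing.
It fails at once if a vial is lifted or knocked out of its cup (height (world z) of any of vial_0_mid, vial_1_mid, vial_2_mid, vial_3_mid, vial_4_mid, vial_5_mid, vial_6_mid above 0.058 m).
It fails at once if a peg or the thumb bar is taken between the fingers instead of pushed ((horizontal distance between the grasp point and peg_0 below 0.007 m and height (world z) of the grasp point below 0.072 m) or (horizontal distance between the grasp point and peg_1 below 0.007 m and height (world z) of the grasp point below 0.072 m) or (horizontal distance between the grasp point and peg_2 below 0.007 m and height (world z) of the grasp point below 0.072 m) or distance between the grasp point and thumb_bar below 0.01 m).
It fails at once if the glass syringe is moved or lifted (distance of dosing_syringe_mid from where it was at the start of the episode above 0.03 m).
It fails at once if the small clear parts case is moved or lifted (distance of case_mid from where it was at the start of the episode above 0.03 m).
It fails at once if the beaker is moved or lifted (distance of glass_beaker_mid from where it was at the start of the episode above 0.03 m).
It also fails if it takes over 72 s, if anything falls off the work surface, if the arm or the gripper's body presses on something with over 40 N, if the wrist force passes 120 N, or if a joint passes its speed limit or range.

ROBOT

A 6-joint arm with a two-finger parallel gripper is mounted at the origin on a cart in front of the work surface, level with it; the furniture and walls round the work are solid. World frame = base frame: x ahead of the robot, y to its left, z up, the work surface at z = 0. Lengths are in m, angles in rad, forces in N, time in s.
With the tool pointing down it reaches from about 0.35 to 0.875 m from the base axis. Payload 4.2 kg.
Tool frame: the origin (TCP) lies at the very end of the fingers, on their centre line; the grasp point (between the pads) lies env.grip_depth behind it (env.grip_depth is the distance from the TCP to the grasp point, in m); z points along the fingers, y is the line along which they close (so a half turn about z gives the same grasp; the last joint's range is limited). The gripper opens to 85 mm and grips with 20 to 120 N. Pads are 22 mm wide; open, the fingers measure 114 mm over their backs; the gripper's body (76 mm by 85 mm) begins 54 mm behind the grasp point. The pads swing forward as they close: fully open they stand 13 mm farther back than shut.
Start: joints at [-0.92, 0.385, 0.008, 0, -1.194, -0.259], TCP at [0.239, -0.578, 0.231] pointing down, gripper open.
Joint ranges: [-3.14, 3.14], [-1.21, 2.06], [-1.07, 1.41], [-3.16, 2.05], [-2.99, -0.16], [-3.1, 3.1]. Speed limits (rad/s): [2.79, 2.79, 3.14, 3.14, 3.14, 3.14].

INTERFACE

Orientations are given as a unit quaternion [w, x, y, z].
In Python, from workcell import env, fingers, planner, eyes, job gives the robot as it stands. The module is installed in compiled form; this text tells all that it offers. Calls block until the motion is done:
- env.goto(position, orientation): joint-space move of the TCP to a pose.
- env.move_straight(position, orientation=None, feed=0.15): straight line of the TCP; orientation=None keeps the orientation; feed is the mean speed in m/s.
- env.move_joints(angles): joint-space move.
- fingers.grip(opening, force=None): finger opening in m; force is the grip in N (None keeps the last); returns when the fingers have stopped.
- env.wait(seconds).
- planner.solve_ik(position, orientation): joint angles nearest the present ones, or None.
- env.read_state(): the state.
- eyes.read_camera(name): name is "scene" or "top" or "wrist"; returns a dict with "color" (384x512x3 uint8, red, green, blue), "fx", "fy", "cx", "cy" (pixels), "view" (4x4, takes a point from world to camera coordinates); the wrist camera has in their place "T_tool_cam" (4x4, takes a point from camera to tool coordinates, whose origin is the TCP and whose axes are the flange's). Camera axes: x right, y up, looking along -z (the intrinsics and any distortion apply to the point x, -y, -z); pixel columns grow to the right and rows downward; lengths in m; the calibration is good to about 2 mm. A picture is of the moment at which its call begins: read the wrist's pose just before it. There is no depth.
A pose or a line that the arm cannot do raises env.Unreachable and nothing moves.
- job.job_done(): hands the job in; it is judged then, once.
The state is a dict: "time": time; "joint_pos": joint angles; "joint_vel": joint speeds; "effort": joint torques, N m; "eef_pos": TCP position; "tcp_rot": TCP orientation; "wrist_force": force on the tool from outside, world axes, zero at the start; "torque": the same for the moment, N m; "gripper_width": finger opening in m; "grasp_force": force on a finger pad.
Only numpy, scipy, OpenCV 4.12 (cv2) and the standard library are available. Lean on these libraries where they do the work, as an engineer would, in place of code of your own. Each camera call takes 0.05 s, during which the arm holds its last target. There are 200 camera calls.

## Working session

There is one attempt and no reset: what is moved stays moved. The work goes in short steps, each a Python script; the robot and the scene stay as the last script left them, time stands still between calls to the robot, and variables do not carry over. Pictures are saved under pics/ and viewed, at most 10 in all, crops included, and the job is handed in when it is done.

```bash
mkdir -p pics
python3 - <<'E'
from workcell import env, fingers, planner, eyes, job
import cv2, numpy as np, pickle
d={}
for n in ["scene","top"]:
    c=eyes.read_camera(n); d[n]=c
    cv2.imwrite(f"pics/{n}0.png",c["color"][:,:,::-1])
    print(n,c["fx"],c["fy"],c["cx"],c["cy"],[k for k in c if k!='color']); print(np.round(c["view"],3))
pickle.dump(d,open("d0.pkl","wb"))
s=env.read_state(); print(s, env.grip_depth)
E
```

```text
scene 384.19824754623716 384.19824754623716 252.21850482855214 186.90497865674627 ['fx', 'fy', 'cx', 'cy', 'view']
[[-0.53  -0.848 -0.01   0.427]
 [ 0.637 -0.405  0.655 -0.299]
 [-0.56   0.341  0.755 -0.817]
 [ 0.     0.     0.     1.   ]]
top 488.05191930838356 488.05191930838356 260.0404879151014 191.8233036942012 ['fx', 'fy', 'cx', 'cy', 'view']
[[ 0.    -1.     0.024  0.181]
 [ 0.984  0.004  0.181 -0.482]
 [-0.181  0.024  0.983 -1.284]
 [ 0.     0.     0.     1.   ]]
{'time': 0.1, 'joint_pos': array([-9.20399045e-01,  3.85478052e-01,  6.76230807e-03, -4.13159256e-04,
       -1.19398623e+00, -2.58572363e-01]), 'joint_vel': array([ 1.07348457e-05, -2.01427236e-03,  3.51961366e-03,  7.49919292e-04,
       -2.30080354e-03, -4.02993556e-05]), 'effort': array([-3.33402859e-04, -3.93318701e+01,  1.88929439e+01,  4.19786900e+00,
       -2.59979177e-03,  5.25939569e-06]), 'eef_pos': array([ 0.23847129, -0.57715917,  0.2303351 ]), 'tcp_rot': array([-2.45766003e-04, -1.94586790e-01,  9.80884823e-01,  9.40392348e-04]), 'wrist_force': array([1.06039096, 0.6463099 , 0.82871808]), 'torque': array([-0.02639799, -0.03162088, -0.03207146]), 'grasp_force': 0.0, 'gripper_width': 0.0855621103556447} 0.0187
```

View pics/top0.png

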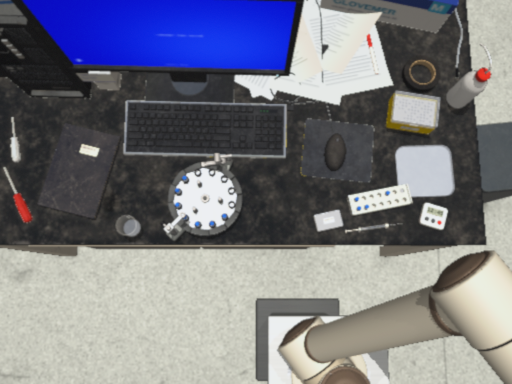

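View pics/scene0.png

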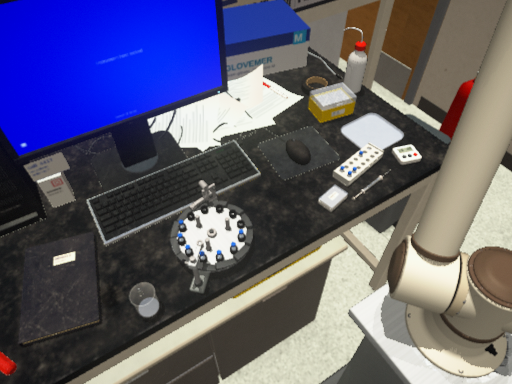

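```bash
cat > h.py <<'E'
import numpy as np, cv2, pickle
def ray(c,uv):
    V=c["view"];R=V[:3,:3];o=-R.T@V[:3,3]
    d=R.T@np.array([(uv[0]-c["cx"])/c["fx"],-(uv[1]-c["cy"])/c["fy"],-1]);return o,d
def onplane(c,uv,z):
    o,d=ray(c,uv);return o+d*(z-o[2])/d[2]
def proj(c,p):
    q=c["view"][:3,:3]@np.asarray(p)+c["view"][:3,3]
    return np.array([c["cx"]+c["fx"]*q[0]/-q[2],c["cy"]-c["fy"]*q[1]/-q[2]])
E
python3 - <<'E'
from h import *
d=pickle.load(open("d0.pkl","rb"));c=d["top"]
im=c["color"];hsv=cv2.cvtColor(im,cv2.COLOR_RGB2HSV)
m=((hsv[:,:,2]>190)&(hsv[:,:,1]<60)).astype(np.uint8);m[:150]=0;m[240:]=0;m[:,:160]=0;m[:,250:]=0
n,l,s,ce=cv2.connectedComponentsWithStats(m);i=1+s[1:,4].argmax()
cn,_=cv2.findContours((l==i).astype(np.uint8),0,2);h=cv2.convexHull(cn[0])
print(s[i],cv2.fitEllipse(h),onplane(c,cv2.fitEllipse(h)[0],.034))
cr=cv2.resize(im[148:246,110:250],None,fx=5.6,fy=5.6,interpolation=cv2.INTER_CUBIC)
cv2.imwrite("pics/topcrop.png",cr[:,:,::-1])
for uv in[(128,226),(328,219),(372,227)]:print(onplane(c,uv,.0))
E
```

```text
[ 164  168   73   64 2400] ((198.1605987548828, 203.8867645263672), (60.499629974365234, 82.19979858398438), 52.496986389160156) [0.44898836 0.34953093 0.034     ]
[0.39210535 0.54397991 0.        ]
[ 0.41315813 -0.0082874   0.        ]
[ 0.39113932 -0.13053965  0.        ]
```

View pics/topcrop.png

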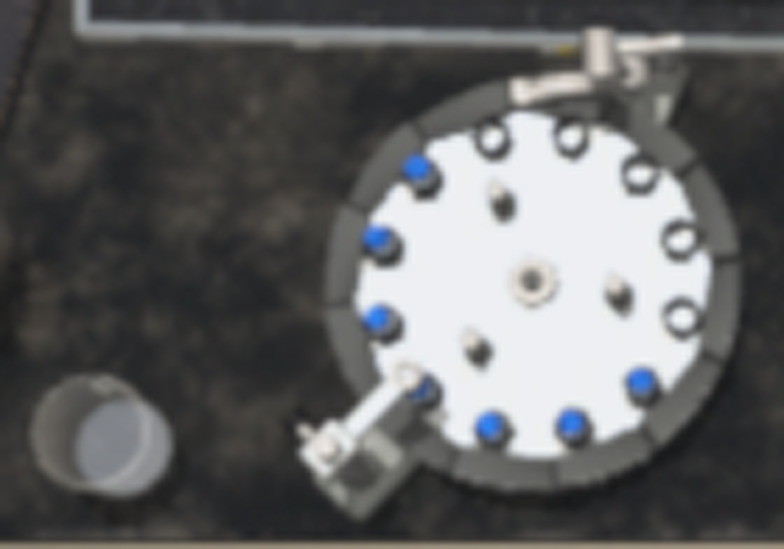

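```bash
cat >> h.py <<'E'
from scipy.optimize import least_squares
def caps(c,box):
    im=c["color"];hsv=cv2.cvtColor(im,cv2.COLOR_RGB2HSV)
    m=((hsv[:,:,0]>100)&(hsv[:,:,0]<125)&(hsv[:,:,1]>130)&(hsv[:,:,2]>60)).astype(np.uint8)
    b=np.zeros_like(m);x0,y0,x1,y1=box;b[y0:y1,x0:x1]=m[y0:y1,x0:x1]
    n,l,s,ce=cv2.connectedComponentsWithStats(b)
    return [(s[i,4],ce[i]) for i in range(1,n) if s[i,4]>=4]
def fit(P,g,w0=0):
    # each cap is matched to the nearest of the 12 places (yaw modulo 30 deg, g = guess x,y,yaw)
    def f(q):
        a=np.arctan2(P[:,1]-q[1],P[:,0]-q[0])-q[2]-np.radians(40)-w0
        k=np.round(a/np.radians(30));t=np.radians(40)+w0+q[2]+k*np.radians(30)
        return np.r_[P[:,0]-q[0]-.074*np.cos(t),P[:,1]-q[1]-.074*np.sin(t)]
    r=least_squares(f,g,loss='soft_l1',f_scale=.001);return r.x,f(r.x)
E
python3 - <<'E'
from h import *
d=pickle.load(open("d0.pkl","rb"))
for n,box in[("top",(160,150,250,245)),("scene",(165,175,260,275))]:
    c=d[n];L=caps(c,box);print(n,[(int(a),np.round(u,1)) for a,u in L])
    P=np.array([onplane(c,u,.063)[:2] for a,u in L])
    q,r=fit(P,[.45,.348,np.radians(89)]);print(q,np.degrees(q[2]));print(np.round(1e3*r.reshape(2,-1).T,1))
    im=c["color"].copy()
    im=cv2.resize(im,None,fx=6,fy=6,interpolation=cv2.INTER_CUBIC)
    cs,sn=np.cos(q[2]),np.sin(q[2])
    W=lambda x,y,z:[q[0]+cs*x-sn*y,q[1]+sn*x+cs*y,z]
    for p in[(-.0465,-.093,.099),(-.058,-.093,.053),(0,0,.034),(.042*np.cos(np.radians(165)),.042*np.sin(np.radians(165)),.074),(.074*np.cos(np.radians(40)),.074*np.sin(np.radians(40)),.08)]:
        u=proj(c,W(*p))*6+2.5;cv2.circle(im,tuple(int(v) for v in u),4,(255,0,0),-1)
    x0,y0,x1,y1=box;cv2.imwrite(f"pics/{n}_ov.png",im[(y0-5)*6:y1*6,(x0-5)*6:(x1+5)*6,::-1])
a=cv2.imread("pics/top_ov.png");b=cv2.imread("pics/scene_ov.png");h=max(len(a),len(b))
p=lambda i:cv2.copyMakeBorder(i,0,h-len(i),0,0,0)
o=np.hstack([p(a),p(b)]);o=cv2.resize(o,None,fx=800/o.shape[1],fy=800/o.shape[1]);cv2.imwrite("pics/ov.png",o)
E
```

```text
top [(15, array([183.9, 177.5])), (12, array([176.5, 190. ])), (12, array([176.8, 204.4])), (12, array([223.8, 215.5])), (12, array([196.8, 223.4])), (12, array([211.5, 223. ]))]
[0.46453417 0.33223189 1.16703266] 66.8660462370116
[[ 0.7  0.1]
 [ 0.3  0.6]
 [-0.3 -0. ]
 [-0.3 -0.1]
 [-0.1 -0. ]
 [-0.1 -0.4]]
scene [(16, array([180.5, 221.5])), (16, array([240.6, 231.4])), (15, array([179.5, 235.1])), (13, array([232.7, 244.2])), (15, array([187.4, 246.6])), (15, array([218.5, 252.1])), (14, array([201.5, 253.3]))]
[0.46485097 0.32997077 1.68558702] 96.57702247354237
[[ 1.  -0.1]
 [ 0.2 -0.4]
 [-0.   0.4]
 [-0.2  0.4]
 [-0.1 -0.5]
 [-0.2  0. ]
 [-0.6  0.2]]
```

View pics/ov.png

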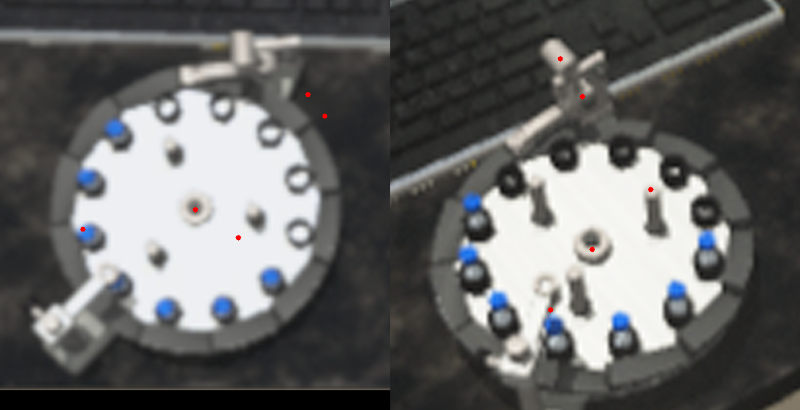

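```bash
cat >> h.py <<'E'
C=np.array([.4647,.3311]);YAW=np.radians(96.7)
def W(x,y,z):
    c,s=np.cos(YAW),np.sin(YAW);return np.array([C[0]+c*x-s*y,C[1]+s*x+c*y,z])
def quat(phi):
    # z down, tool x along stand angle phi
    from scipy.spatial.transform import Rotation as R
    a=phi+YAW;x=np.array([np.cos(a),np.sin(a),0]);z=np.array([0,0,-1.]);y=np.cross(z,x)
    q=R.from_matrix(np.c_[x,y,z]).as_quat();return q[[3,0,1,2]]
def best(planner,env,p,phi):
    j0=env.read_state()["joint_pos"];o=[]
    for f in(phi,phi+np.pi):
        j=planner.solve_ik(p,quat(f))
        if j is not None:o.append((abs(j[5]),f,np.round(j,2)))
    print(o);return min(o,key=lambda t:t[0])[1]
E
python3 - <<'E'
from h import *
from workcell import env, fingers, planner, eyes
fingers.grip(0.0,20)
s=env.read_state();print(s["time"],s["gripper_width"])
p=W(-.012,-.093,.20)
f=best(planner,env,p,0)
env.goto(p,quat(f));s=env.read_state();print(s["time"],s["eef_pos"],p,s["wrist_force"])
np.save("phi.npy",f)
c=eyes.read_camera("wrist");cv2.imwrite("pics/w1.png",c["color"][:,:,::-1])
E
```

```text
0.8667 -4.7226543918759675e-06
[(np.float64(2.475878213200078), 0, array([ 0.78,  0.45,  0.02,  0.  , -1.15,  2.48])), (np.float64(0.6657144403897162), 3.141592653589793, array([ 0.78,  0.45,  0.02,  0.  , -1.15, -0.67]))]
4.225 [0.55880728 0.32933288 0.20003748] [0.55846492 0.33003233 0.2       ] [ 0.37401003  0.93394997 -0.16020362]
```

View pics/w1.png

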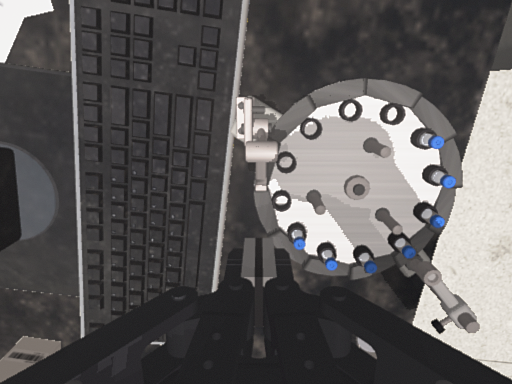

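The wrist view shows the closed fingers (column 258) lined up with the thumb bar (262,150) and the pawl arm, so I can start the push.

Run:
```python
from h import *
from workcell import env, fingers, planner, eyes
f=float(np.load("phi.npy"))
def say(t):
    s=env.read_state();print(t,round(s["time"],2),np.round(s["eef_pos"],4),np.round(s["wrist_force"],1))
env.move_straight(W(-.012,-.093,.080),quat(f),feed=.1);say("down")
for x in(-.027,-.042,-.057):
    env.move_straight(W(x,-.093,.080),feed=.05);say(x)
env.wait(.4);say("w")
env.move_straight(W(-.045,-.093,.080),feed=.1)
env.move_straight(W(-.045,-.093,.16),feed=.12);say("up")
c=eyes.read_camera("scene");pickle.dump(c,open("s2.pkl","wb"))
c2=eyes.read_camera("wrist")
cv2.imwrite("pics/s2.png",np.hstack([cv2.resize(c["color"][160:300,130:290],(480,420),interpolation=2),cv2.resize(c2["color"][:300],None,fx=.6,fy=.6).repeat(1,0)[:420] if 0 else cv2.copyMakeBorder(cv2.resize(c2["color"][:300],(320,188)),0,232,0,0,0)])[:,:,::-1])
```

```text
down 5.62 [0.5589 0.3304 0.0809] [ 0.6 -0.3 -0.5]
-0.027 6.08 [0.5603 0.3148 0.0802] [-0.5  0.8 -0.4]
-0.042 6.53 [0.5619 0.2995 0.0798] [ 0.7 -0.  -1. ]
-0.057 6.97 [0.5638 0.2849 0.08  ] [ 0.4 -0.   0.1]
w 7.38 [0.5637 0.2855 0.08  ] [ 0.3  0.1 -0.1]
up 8.46 [0.5617 0.2968 0.1591] [-0.1  0.7 -0.1]
```

View pics/s2.png

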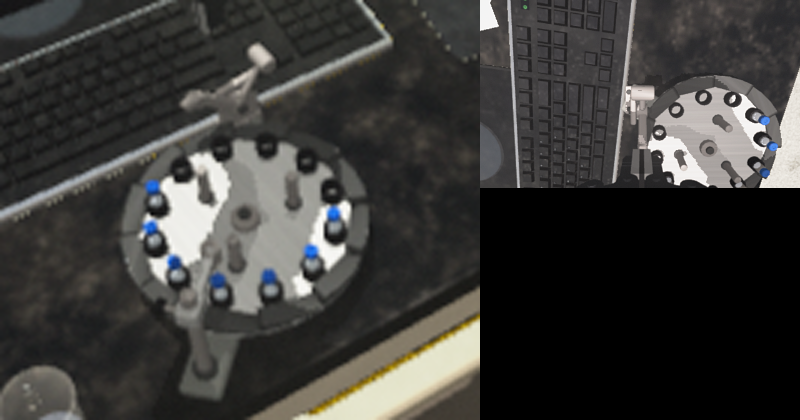

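The picture shows the thumb bar swung right to (258,58) and the nose raised at (190,105), so the pawl is thrown back. Next I'll push peg_0.

```bash
cat >> h.py <<'E'
def pegpose(w,off,z,r=.037):
    t=np.radians(165)+w
    return W(r*np.cos(t)-off*np.sin(t), r*np.sin(t)+off*np.cos(t), z), t+np.pi/2
def wheel(c,box=(165,175,260,275),ref="d0.pkl"):
    """turn since start from cap directions about the centre, scene camera"""
    A=[]
    d0=pickle.load(open(ref,"rb"))["scene"]
    g=None;out=[]
    for cc in(d0,c):
        P=np.array([onplane(cc,u,.063)[:2] for a,u in caps(cc,box)])
        q,r=fit(P,[.46485,.32997,1.6856] ) ;out.append((q,len(P),np.abs(r).max()))
    return out
E
python3 - <<'E'
from h import *
from workcell import env, fingers, planner, eyes
def say(t):
    s=env.read_state();print(t,round(s["time"],2),np.round(s["eef_pos"],4),np.round(s["wrist_force"],1))
p,ph=pegpose(0,.026,.16)
f=best(planner,env,p,ph);d=f-ph;np.save("d.npy",d)
env.goto(p,quat(f));say("over")
env.move_straight(pegpose(0,.026,.052)[0],feed=.08);say("down")
for w,o in[(0,.016),(-.1,.016),(-.2,.016),(-.3,.016),(-.36,.016)]:
    p,ph=pegpose(w,o,.052);env.move_straight(p,quat(ph+d),feed=.04);say(w)
p,ph=pegpose(-.36,.026,.052);env.move_straight(p,feed=.08)
p,ph=pegpose(-.36,.026,.16);env.move_straight(p,feed=.12);say("up")
c=eyes.read_camera("scene");pickle.dump(c,open("s3.pkl","wb"));print(wheel(c))
t=eyes.read_camera("top");w=eyes.read_camera("wrist")
cv2.imwrite("pics/s3.png",np.hstack([cv2.resize(c["color"][160:300,130:290],(480,420),interpolation=2),cv2.copyMakeBorder(cv2.resize(w["color"],(320,240)),0,180,0,0,0)])[:,:,::-1])
E
```

```text
[(np.float64(0.5995323030523205), np.float64(4.4505895925855405), array([ 0.83,  0.35, -0.24,  0.  , -0.98,  0.6 ])), (np.float64(2.5420603505374726), np.float64(7.592182246175334), array([ 0.83,  0.35, -0.24,  0.  , -0.98, -2.54]))]
over 9.68 [0.4852 0.2908 0.1598] [ 0.1 -0.6  0.9]
down 11.18 [0.4854 0.2911 0.0526] [ 0.5 -0.1  0.1]
0 11.58 [0.4749 0.2923 0.0522] [0.6 0.2 0.5]
-0.1 11.83 [0.4711 0.2912 0.052 ] [ 0.3 -0.7  1.1]
-0.2 12.08 [0.4672 0.2909 0.052 ] [-0.2  0.5  0.3]
-0.3 12.33 [0.4632 0.2909 0.052 ] [-0.2 -0.1 -0.8]
-0.36 12.58 [0.4608 0.2911 0.052 ] [ 0.7 -0.3 -0. ]
up 13.91 [0.469  0.2858 0.1592] [ 0.3  0.4 -0.8]
[(array([0.46485096, 0.32997076, 1.68558694]), 7, np.float64(0.0009979306529611723)), (array([0.46528811, 0.32968003, 1.88161112]), 7, np.float64(0.0008953758161458882))]
```

View pics/s3.png

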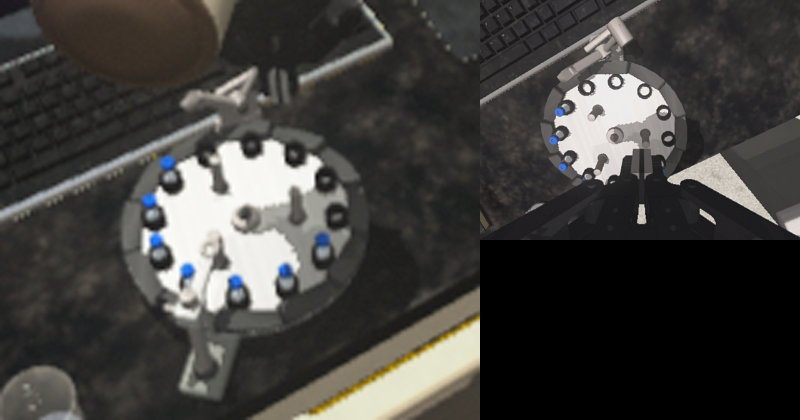

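The wheel fit is modulo 30°: +0.196 − 0.524 gives about −0.33 rad. The vials are all seated and the pawl is still up. Next I'll drop it.

Run:
```python
from h import *
from workcell import env, fingers, planner, eyes
f=float(np.load("phi.npy"))
def say(t):
    s=env.read_state();print(t,round(s["time"],2),np.round(s["eef_pos"],4),np.round(s["wrist_force"],1))
env.goto(W(-.119,-.093,.16),quat(f));say("over")
env.move_straight(W(-.119,-.093,.080),feed=.08);say("down")
for x in(-.105,-.09,-.074):
    env.move_straight(W(x,-.093,.080),feed=.05);say(x)
env.wait(.4)
env.move_straight(W(-.085,-.093,.080),feed=.1)
env.move_straight(W(-.085,-.093,.16),feed=.12)
env.goto(W(-.12,0,.16),quat(f));say("up")
c=eyes.read_camera("scene");pickle.dump(c,open("s4.pkl","wb"));print(wheel(c)[1])
w=eyes.read_camera("wrist")
cv2.imwrite("pics/s4.png",np.hstack([cv2.resize(c["color"][160:300,130:290],(480,420),interpolation=2),cv2.copyMakeBorder(cv2.resize(w["color"],(320,240)),0,180,0,0,0)])[:,:,::-1])
```

```text
over 14.8 [0.5705 0.2236 0.1594] [-0.4  1.  -0.2]
down 15.95 [0.5714 0.224  0.0806] [-0.6  0.6  0.3]
-0.105 16.38 [0.5693 0.2381 0.0801] [ 0.9 -1.8 -0.3]
-0.09 16.83 [0.5673 0.2531 0.0798] [0.3 0.1 0.7]
-0.074 17.3 [0.5656 0.2688 0.0799] [-0.4 -0.2 -0.3]
up 19.26 [0.4781 0.2115 0.1598] [ 1.4  0.9 -0.5]
(array([0.4652232 , 0.32970589, 1.88079316]), 7, np.float64(0.0008909488412057556))
```

View pics/s4.png

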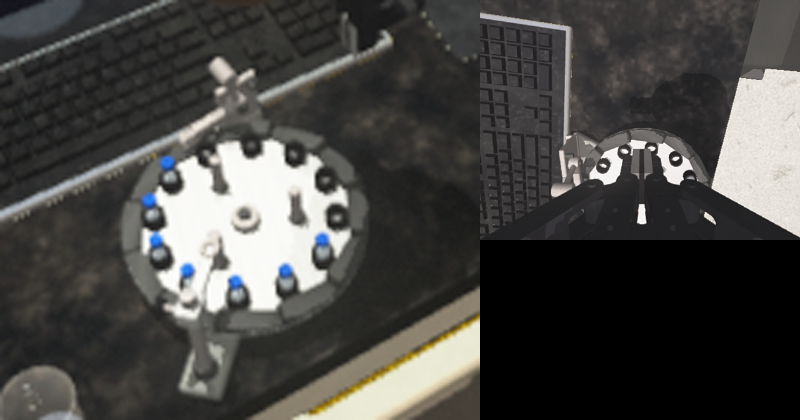

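The pawl is down again, with the thumb bar at (220,70). Now I'll push the wheel backward in small steps until the force shows it has reached the stop.

Run:
```python
from h import *
from workcell import env, fingers, planner, eyes
d=float(np.load("d.npy"))
def F(w):
    v=[]
    for _ in range(4): v.append(env.read_state()["wrist_force"]);env.wait(.03)
    a=np.radians(165)+w+np.pi/2+YAW;return np.mean(v,0)@[np.cos(a),np.sin(a),0]
p,ph=pegpose(-.33,.026,.16);env.goto(p,quat(ph+d))
env.move_straight(pegpose(-.33,.026,.052)[0],feed=.08)
p,ph=pegpose(-.33,.018,.052);env.move_straight(p,feed=.05);print("f0",F(-.33))
for w in np.r_[-.40,-.46,-.50,np.arange(-.515,-.64,-.01)]:
    p,ph=pegpose(w,.016,.052);env.move_straight(p,quat(ph+d),feed=.03);fo=F(w);print(round(w,3),round(fo,2))
    if fo>8: break
p,ph=pegpose(w,.027,.052);env.move_straight(p,feed=.06)
p,ph=pegpose(w,.027,.16);env.move_straight(p,feed=.12)
env.goto(W(-.14,.02,.2),quat(ph+d));print(env.read_state()["time"])
c=eyes.read_camera("scene");pickle.dump(c,open("s5.pkl","wb"));print(wheel(c)[1])
cv2.imwrite("pics/s5.png",cv2.resize(c["color"][160:300,130:290],(640,560),interpolation=2)[:,:,::-1])
```

```text
f0 0.011578833799351061
-0.4 0.1
-0.46 0.39
-0.5 1.42
-0.515 2.65
-0.525 3.14
-0.535 2.4
-0.545 2.21
-0.555 2.68
-0.565 2.7
-0.575 5.0
-0.585 7.11
-0.595 8.6
28.6833
(array([0.46479015, 0.32977494, 1.68328604]), 7, np.float64(0.0013107312966378487))
```

View pics/s5.png

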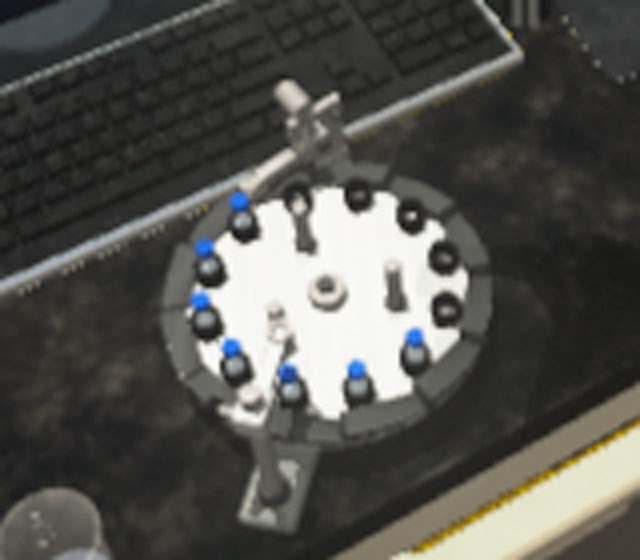

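The wheel is at about −0.526 rad with the pawl nose down. Vial 4, cap at (288,374), stands under the guide, all seven vials are seated and the arm is clear.

```bash
python3 -c "
from workcell import job
print(job.job_done())"
```

```text
the job is handed in; nothing more can be done
None
```

The job is handed in: the wheel was measured at about −0.526 rad, hard against the stop. The pawl looks fully down in its notch, the passed-over vial stands under the guide, and all seven vials are seated; no verdict came back.

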